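# Rock a hot tube block out of its dry bath and set it on the cooling tray

## Robot

A 6-joint arm with a two-finger parallel gripper is mounted at the origin on a cart in front of the work surface, level with it; the furniture and walls round the work are solid. World frame = base frame: x ahead of the robot, y to its left, z up, the work surface at z = 0. Lengths are in m, angles in rad, forces in N, time in s.
With the tool pointing down it reaches from about 0.35 to 0.925 m from the base axis. Payload 6.4 kg.
Tool frame: the origin (TCP) lies where the fingers leave the gripper's body, on its centre line; the fingertips stand 97 mm ahead of it and the grasp point (between the pads) lies 78 mm ahead of it; z points along the fingers, x is the direction in which the jaws open and shut, and the axes are right-handed (so a half turn about z gives the same grasp; the last joint's range is limited). The gripper opens to 94 mm and grips with 3 to 60 N. Pads are 16 mm wide; open, the fingers measure 119 mm over their backs; the gripper's body (75 mm by 177 mm) begins 78 mm behind the grasp point.
Start: joints at [1.17, 0.245, 1.558, -0, 1.339, -0.174], TCP at [0.146, 0.633, 0.303] pointing down, gripper open.
Joint ranges: [-3.13, 3.13], [-1.02, 2.26], [0.13, 2.54], [-0.95, 4.09], [0.21, 2.88], [-2.74, 2.74]. Speed limits (rad/s): [2.57, 2.57, 3.14, 3.14, 3.14, 3.14].

## Interface

Orientations are given as a unit quaternion [w, x, y, z].
In Python, from station import manip gives the robot as it stands.
- The arm moves only by the tool send_rows, never from a script. Its argument "commands" is text: rows parted by semicolons, each of 6 numbers parted by spaces: the shift along the tool's x, y, z in cm, then the turn, a rotation vector about the tool's x, y, z in rad. In form: tx ty tz ax ay az; .... A call has 1 to 20 rows; each row shifts and turns the pose as measured when the row begins, along the tool's axes as they then stand; what a row does not reach is not made up. A row lasts 1/8 s, in which the tool goes at most 62.5 mm and 10.7 degrees, less where a joint would pass 70% of its speed; a pose out of reach is approached as far as the arm can. A call is refused whole if a number of a shift passes 6.25 or a number of a turn 0.188, either way. A call with a gripper value outside its range is refused whole. "jaw" is the closure in counts, from 0 (fully open) to 255 (shut), set as the call begins (left out, the last holds). The fingers move at their own pace and stop on an object; "grip_force" is the grip in N (left out, the last holds). Time passes only in rows, so rows that do not move let the fingers close. It gives the time, the measured TCP pose, the force and the opening at its end, in the units of the state.
- manip.get_state(): the state, without advancing time (a new reading comes with each control period).
- manip.grab_frame(name): name is "scene" or "top" or "wrist"; returns a dict with "frame" (480x640x3 uint8, blue, green, red), "camera_matrix" (3x3 intrinsics, pixels), "T" (4x4, takes a point from camera to world coordinates); the wrist camera has in their place "mount" (4x4, takes a point from camera to tool coordinates, whose origin is the TCP and whose axes are the tool frame's). Camera axes: x right, y down, z forward; pixel columns grow to the right and rows downward; lengths in m; the calibration is good to about 2 mm. A picture is of the moment at which its call begins: read the wrist's pose just before it. There is no depth.
- manip.hand_in(): hands the job in, once; it reports no verdict.
The state is a dict: "time": time; "qpos": joint angles; "joint_vel": joint speeds; "tau": joint torques, N m; "ee_pos": TCP position; "ee_rot": TCP orientation; "ft_force": force on the tool from outside, world axes, zero at the start; "wrist_torque": the same for the moment, N m; "gripper_width": opening from 0.0 (shut) to 1.0 (fully open).
Only numpy, scipy, OpenCV 4.12 (cv2) and the standard library are available. Lean on these libraries where they do the work, as an engineer would, in place of code of your own. Each camera call takes 0.05 s, during which the arm holds its last target.

## Task

Take the blue tube block out of the dry bath and set it down flat inside the grey cooling tray, without letting it fall. It sits flush in a close pocket, so press down on the end of the block next to the orange dot until it rocks over and its other end stands up, then take it by the raised end. Leave the silver block seated, and do not push or knock over the tall bottle, the jar or the tip box.

Things in the scene. Friction and masses are not known exactly. Their poses are not given: they have to be found in the camera images.
- blue_block: Blue tube block, brick 130 (x) x 60 (y) x 36 (z) mm, 0.45 kg, dark wells marked on top (acts as flat). Origin: centre of underside, z up. In one bath pocket, top flush. Pressed (a few N) at its dotted end it goes over by itself once that end is 10 mm down and stays rocked 0.31 rad, the other end 19 mm proud: there its long sides are bare to pinch across 60 mm. Ends alike.
- silver_block: Bare metal tube block of the same size and mass in the other pocket; it must stay seated. Origin: centre of its underside.
- dry_bath: White fixed dry bath 180 x 160 x 65 mm, flat top at z = 65 mm, panel on its -x face. Origin: centre of underside, z up. Two pockets, blocks lengthwise along x, centres at x = 0, y = +37 (left) and -37 mm (right), 63 mm wide, floor at z = 29 mm, 11 mm wall between. Left pocket: orange dot and press end at -x; right pocket: at +x.
- press_left (a point): Place to press on the block in the left pocket: on its top, on its centre line, 15 mm in from its -x (dotted) end. The pocket's end gap is 10 mm here, 2 mm at the other end; the floor ends 3.5 mm to the press side of its middle and drops 19 mm beyond. As the block rocks this point sinks up to 16 mm and moves up to 9 mm towards the dot: let the finger follow or slide.
- press_right (a point): The same point for the block in the right pocket, at its +x (dotted) end; that pocket is the left one turned half round.
- cooling_tray: Grey open tray, fixed, outside 162 (x) x 92 (y) mm, 14 mm high, walls and floor 4 mm, inside 154 x 84 mm with a dark mat. Origin: centre of its underside, x along its length. The block fits in lengthwise, either way round.
- tall_bottle: Clear bottle with a blue cap, 70 mm diameter, 142 mm high, standing beyond one end of the cooling tray (either end), about 20 mm from it. Origin: centre of its underside. Bystander.
- red_jar: White jar with a red lid, 42 mm diameter, 68 mm high, standing beyond the other end of the cooling tray. Origin: centre of its underside. Bystander.
- tip_box: Pipette tip box with teal base and clear lid, 93 x 125 x 77 mm, behind the work. Origin: centre of its underside. Bystander.
Things that resemble listed ones, but are neither listed nor needed, are in the scene too. There is more than one size of the blue_block; the one meant has the size given above.

How it is judged:
On the way, in this order (a step that is already met when the one before it is completed fails the run):
1. the blue block is rocked up in its pocket (tilted more than 0.2 rad, still in the bath) (angle between blue_block's own z axis and vertical above 0.2 rad and horizontal distance between blue_block and dry_bath below 0.06 m and z of blue_block in the frame of dry_bath below 0.045 m), for 0.2 s.
2. the blue block is lifted out of the bath (its origin more than 90 mm above the bath's foot) (z of blue_block in the frame of dry_bath above 0.09 m), for 0.1 s.
At the end, for the whole second after the job is handed in: The blue block lies at rest and upright (within 0.05 rad) on the floor of the cooling tray, within the rim (its centre within 30 mm of the tray's, its underside less than 8 mm above the tray's underside); the silver block is still seated level in its pocket; bottle, jar and tip box stand upright (horizontal distance between blue_block and cooling_tray below 0.03 m and z of blue_block in the frame of cooling_tray below 0.008 m and angle between each of blue_block, silver_block's own z axis and vertical below 0.05 rad and linear speed of blue_block below 0.02 m/s and z of silver_block in the frame of dry_bath below 0.033 m and angle between each of tall_bottle, red_jar, tip_box's own z axis and vertical below 0.1 rad); the robot touches nothing.
It fails at once if the silver block is tilted or moved out of its seat (0.12 rad, 15 mm) (angle between silver_block's own z axis and vertical above 0.12 rad or distance of silver_block from where it was at the start of the episode above 0.015 m).
It fails at once if a bystander is pushed more than 20 mm or tipped (distance of any of tall_bottle, red_jar, tip_box from where it was at the start of the episode above 0.02 m or angle between any of tall_bottle, red_jar's own z axis and vertical above 0.35 rad).
It fails at once if the blue block is let fall (faster than 0.6 m/s with no finger on it) (linear speed of blue_block above 0.6 m/s and contact force between the fingers and blue_block below 0.1 N).
It also fails if it takes over 54 s, if anything falls off the work surface, if the arm or the gripper's body presses on something with over 40 N, if the wrist force passes 120 N, or if a joint passes its speed limit or range.

## Working session

There is one attempt and no reset: what is moved stays moved. The work goes in short steps, Python scripts to look and compute and a tool call to move; the robot and the scene stay as the last step left them, time stands still between calls to the robot, and variables do not carry over. Pictures are saved under pics/ and viewed, and the job is handed in when it is done.

Besides the shell and the picture viewer there is one more tool, called as name(argument=value, ...), one argument or row to a line, values as JSON. send_rows: Moves the arm, as the interface text tells. Its arguments: {"type":"object","properties":{"commands":{"type":"string"},"jaw":{"type":"number"},"grip_force":{"type":"number"}},"required":["commands"]}

```bash
mkdir -p pics; ls
python3 - <<'E'
from station import manip
import cv2,numpy as np
s=manip.get_state()
print({k:np.round(v,3).tolist() for k,v in s.items()})
for n in ["scene","top","wrist"]:
    f=manip.grab_frame(n)
    cv2.imwrite(f"pics/{n}0.png",f["frame"])
    np.savez(f"{n}0.npz",**f)
    print(n,np.round(f["camera_matrix"],1).tolist(),np.round(f.get("T",f.get("mount")),3).tolist())
E
```

```text
pics
{'time': 0.0, 'qpos': [1.17, 0.246, 1.559, 0.0, 1.339, -0.174], 'joint_vel': [0.002, 0.002, 0.001, 0.0, -0.0, 0.0], 'tau': [-0.001, -41.584, -31.46, 0.068, 0.033, -0.0], 'ee_pos': [0.146, 0.633, 0.302], 'ee_rot': [0.0, 0.783, 0.623, -0.001], 'ft_force': [-0.068, -0.542, -0.349], 'wrist_torque': [-0.005, 0.021, 0.024], 'gripper_width': 0.997}
scene [[446.3, 0.0, 323.9], [0.0, 446.3, 239.6], [0.0, 0.0, 1.0]] [[0.861, -0.354, 0.366, 0.223], [-0.508, -0.618, 0.6, -0.346], [0.014, -0.703, -0.711, 0.804], [0.0, 0.0, 0.0, 1.0]]
top [[520.8, 0.0, 322.7], [0.0, 520.8, 242.4], [0.0, 0.0, 1.0]] [[-0.006, -0.99, 0.141, 0.44], [-1.0, 0.002, -0.025, 0.291], [0.025, -0.141, -0.99, 1.171], [0.0, 0.0, 0.0, 1.0]]
wrist [[351.3, 0.0, 323.7], [0.0, 351.3, 238.2], [0.0, 0.0, 1.0]] [[1.0, 0.001, 0.001, -0.0], [-0.001, 0.965, 0.263, -0.078], [-0.001, -0.263, 0.965, -0.083], [0.0, 0.0, 0.0, 1.0]]
```

View pics/scene0.png

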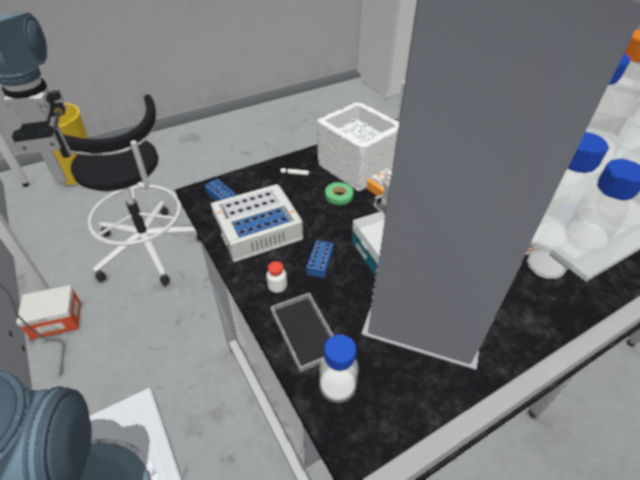

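View pics/top0.png

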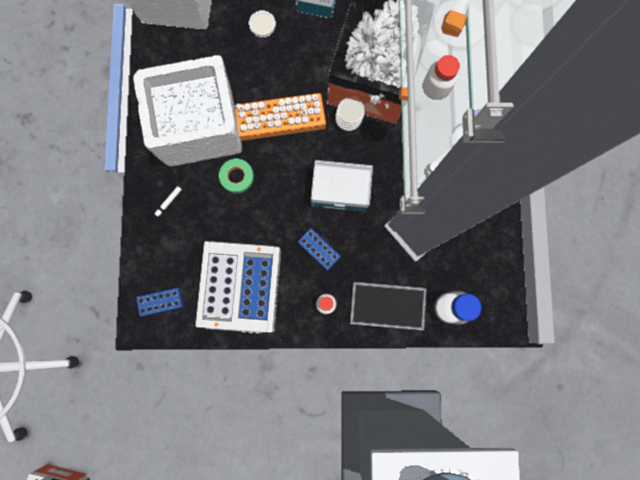

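View pics/wrist0.png

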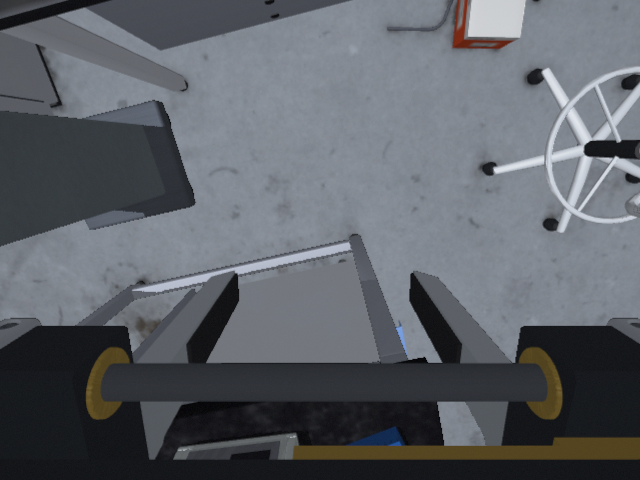

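The top view shows the bath at about (238,287), with silver on the left and blue on the right. The orange dots are at (258,249) and (216,324). The tray is at (388,306), the jar at (326,303) and the bottle at (460,307). Next I'll enlarge and measure.

```bash
cat > h.py <<'E'
import numpy as np,cv2
from scipy.spatial.transform import Rotation as R
def ray(f,uv,z):
    K=f["camera_matrix"];T=f["T"]
    d=T[:3,:3]@np.linalg.solve(K,[uv[0],uv[1],1.]);o=T[:3,3]
    return o+d*(z-o[2])/d[2]
def proj(f,p,T=None):
    K=f["camera_matrix"];T=f["T"] if T is None else T
    c=T[:3,:3].T@(np.array(p)-T[:3,3]);u=K@c
    return u[:2]/u[2]
def rot(q): return R.from_quat([q[1],q[2],q[3],q[0]])
E
python3 - <<'E'
from h import *
f=dict(np.load("top0.npz"));im=f["frame"]
print(proj(f,[.146,.633,.3]),proj(f,[0,0,0]))
c=im[235:340,190:290];cv2.imwrite("pics/c1.png",cv2.resize(c,None,fx=5.5,fy=5.5,interpolation=2))
c=im[270:340,300:490];cv2.imwrite("pics/c2.png",cv2.resize(c,None,fx=4,fy=4,interpolation=2))
E
```

```text
[ 90.59735815 508.67825373] [447.39019572 525.57225416]
```

View pics/c1.png

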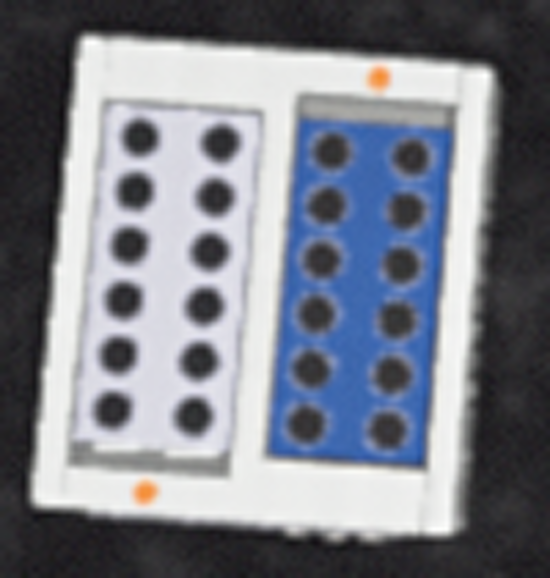

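View pics/c2.png

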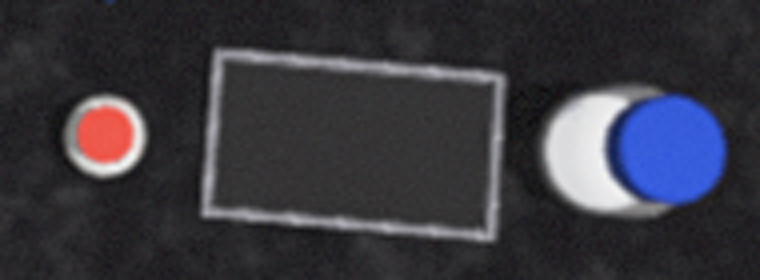

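Run:
```python
from h import *
f=dict(np.load("top0.npz"))
def P(pts,o,s,z): return np.array([ray(f,(o[0]+(x+.5)/s-.5,o[1]+(y+.5)/s-.5),z) for x,y in pts])
def show(n,p):
    print(n,np.round(p,4).tolist(),'mean',p.mean(0).round(4))
    for i in range(len(p)):
        e=p[(i+1)%len(p)]-p[i]; print('   len',np.linalg.norm(e).round(4),'ang',np.degrees(np.arctan2(e[1],e[0])).round(2))
show('blue',P([(299,120),(451,126),(426,467),(266,458)],(190,235),5.5,.065))
show('silver',P([(103,103),(262,112),(232,455),(74,443)],(190,235),5.5,.065))
show('bath',P([(80,35),(495,65),(462,537),(32,505)],(190,235),5.5,.065))
show('dots',P([(379,78),(145,492)],(190,235),5.5,.065))
show('tray',P([(216,50),(504,76),(494,240),(203,215)],(300,270),4,.014))
print('jar',P([(105,134)],(300,270),4,.068),'cap',P([(669,149)],(300,270),4,.142))
print('decoy',ray(f,(319,249),.03))
print('tipbox',ray(f,(342,183),.077))
```

```text
blue [[0.5682, 0.4304, 0.065], [0.5657, 0.3717, 0.065], [0.4349, 0.3802, 0.065], [0.4387, 0.441, 0.065]] mean [0.5019 0.4058 0.065 ]
   len 0.0588 ang -92.46
   len 0.131 ang 176.28
   len 0.0609 ang 86.46
   len 0.1299 ang -4.66
silver [[0.575, 0.5061, 0.065], [0.5713, 0.4448, 0.065], [0.4399, 0.4539, 0.065], [0.4448, 0.5138, 0.065]] mean [0.5078 0.4797 0.065 ]
   len 0.0615 ang -93.45
   len 0.1317 ang 176.02
   len 0.0601 ang 85.34
   len 0.1305 ang -3.4
bath [[0.6017, 0.5156, 0.065], [0.5895, 0.3548, 0.065], [0.4086, 0.3663, 0.065], [0.4216, 0.5291, 0.065]] mean [0.5053 0.4415 0.065 ]
   len 0.1613 ang -94.33
   len 0.1813 ang 176.36
   len 0.1633 ang 85.41
   len 0.1805 ang -4.27
dots [[0.5845, 0.3997, 0.065], [0.4262, 0.4865, 0.065]] mean [0.5054 0.4431 0.065 ]
   len 0.1805 ang 151.26
   len 0.1805 ang -28.74
tray [[0.5158, 0.1929, 0.014], [0.5006, 0.0324, 0.014], [0.4105, 0.041, 0.014], [0.4251, 0.2014, 0.014]] mean [0.463  0.1169 0.014 ]
   len 0.1612 ang -95.4
   len 0.0905 ang 174.54
   len 0.161 ang 84.79
   len 0.091 ang -5.34
jar [[0.46830967 0.25665604 0.068     ]] cap [[ 0.45755713 -0.01966685  0.142     ]]
decoy [0.58818716 0.26985343 0.03      ]
tipbox [0.72569234 0.22031127 0.077     ]
```

Run:
```python
from h import *
t=dict(np.load("top0.npz"));s=dict(np.load("scene0.npz"))
def tri(a,b):
    A=[];B=[]
    M=np.zeros((3,3));v=np.zeros(3)
    L=[]
    for f,uv in((t,a),(s,b)):
        d=f["T"][:3,:3]@np.linalg.solve(f["camera_matrix"],[*uv,1.]);d/=np.linalg.norm(d);o=f["T"][:3,3]
        Q=np.eye(3)-np.outer(d,d);M+=Q;v+=Q@o;L.append((o,d))
    p=np.linalg.solve(M,v)
    return p.round(3),[np.linalg.norm(np.cross(p-o,d)).round(3) for o,d in L]
for a in((387,226),(418,259)):
  for b in((365,333),(477,363)): print(a,b,tri(a,b))
for a in((387,226),(418,259)):print([ray(t,a,z).round(3) for z in(0,.2,.4)])
for b in((365,333),(477,363)):print([ray(s,b,z).round(3) for z in(0,.2,.4)])
im=s["frame"];c=im[170:400,200:500];cv2.imwrite("pics/c3.png",cv2.resize(c,None,fx=2.6,fy=2.6,interpolation=2))
im=t["frame"];c=im[0:300,300:600];cv2.imwrite("pics/c4.png",cv2.resize(c,None,fx=2,fy=2,interpolation=2))
```

```text
(387, 226) (365, 333) (array([ 0.644,  0.104, -0.118]), [np.float64(0.022), np.float64(0.022)])
(387, 226) (477, 363) (array([ 0.756,  0.005, -0.19 ]), [np.float64(0.109), np.float64(0.109)])
(418, 259) (365, 333) (array([0.567, 0.047, 0.01 ]), [np.float64(0.0), np.float64(0.0)])
(418, 259) (477, 363) (array([ 0.648, -0.042, -0.019]), [np.float64(0.11), np.float64(0.11)])
[array([0.645, 0.113, 0.   ]), array([0.61 , 0.144, 0.2  ]), array([0.575, 0.174, 0.4  ])]
[array([0.569, 0.044, 0.   ]), array([0.547, 0.087, 0.2  ]), array([0.525, 0.129, 0.4  ])]
[array([0.571, 0.052, 0.   ]), array([ 0.484, -0.047,  0.2  ]), array([ 0.398, -0.146,  0.4  ])]
[array([ 0.726, -0.118,  0.   ]), array([ 0.601, -0.175,  0.2  ]), array([ 0.476, -0.232,  0.4  ])]
```

View pics/c3.png

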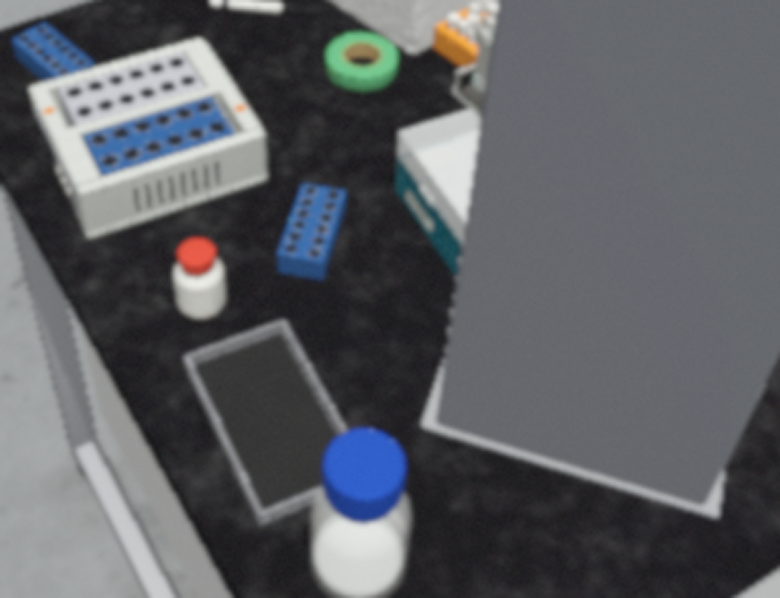

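View pics/c4.png

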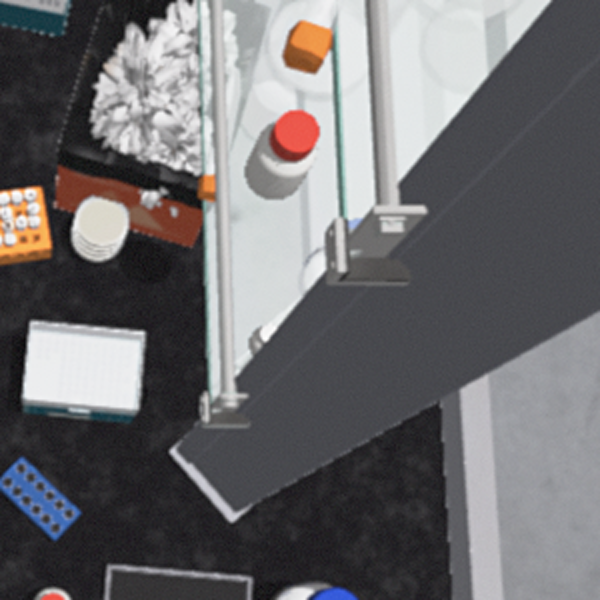

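The pillar stands at about (0.57, 0.05), so it is clear of the path as long as I carry the block by its +y end at the tray. The blue block's press end is at +x, at about (0.552, 0.4025). I'll move above it with the jaws shut.

send_rows(
  commands="0 0 0 0 0 -0.16; -2 4.2 0.5 0 0 0; -2 4.2 0.5 0 0 0; -2 4.2 0.5 0 0 0; -2 4.2 0.5 0 0 0; -2 4.2 0.5 0 0 0; -2 4.2 0.5 0 0 0; -2 4.2 0.5 0 0 0; -2 4.2 0.5 0 0 0; -2 4.2 0.5 0 0 0; -2 4.2 0.5 0 0 0; 0 0 0 0 0 0",
  jaw=255,
  grip_force=60,
)

```text
time: 1.65
ee_pos: [0.5638, 0.3997, 0.2454]
ee_rot: [-0.0, 0.728, 0.686, -0.004]
ft_force: [-0.2, 0.3, -0.1]
gripper_width: 0.006
```

```bash
cat > look.py <<'E'
import sys
from h import *
from station import manip
def go(target,yaw,tilt=0.,n=""):
    "print remaining tool-frame shift (cm) and turn to target pose; tilt = rotation about tool x axis (rad) after yaw"
    s=manip.get_state();r=rot(s["ee_rot"]);M=r.as_matrix()
    x=np.array([np.cos(yaw),np.sin(yaw),0]);z=np.array([0,0,-1.]);y=np.cross(z,x)
    G=R.from_matrix(np.c_[x,y,z])*R.from_rotvec([tilt,0,0])
    print("t",round(s["time"],2),"pos",np.round(s["ee_pos"],4),"F",np.round(s["ft_force"],1),"w",round(float(s["gripper_width"]),3),"q",np.round(s["qpos"],2))
    print(" shift cm (tool)",(M.T@(np.array(target)-s["ee_pos"])*100).round(2),"turn",(r.inv()*G).as_rotvec().round(3), "shift in goal axes",(G.as_matrix().T@(np.array(target)-s["ee_pos"])*100).round(2))
def pic(cam,name,crop=None,k=1):
    s=manip.get_state();f=manip.grab_frame(cam);im=f["frame"]
    np.savez(name+".npz",ee_pos=s["ee_pos"],ee_rot=s["ee_rot"],**f)
    if crop: u,v,U,V=crop;im=cv2.resize(im[v:V,u:U],None,fx=k,fy=k,interpolation=2)
    cv2.imwrite(f"pics/{name}.png",im)
E
python3 -c "
from look import *
go([.552,.4025,.175],np.radians(86.1))
pic('wrist','w1');pic('top','t1',(150,200,350,350),4)"
```

```text
t 1.65 pos [0.5638 0.3997 0.2454] F [-0.2  0.3 -0.1] w 0.006 q [ 0.45  0.39  1.48 -0.    1.27 -1.06]
 shift cm (tool) [ 0.24 -1.16  7.04] turn [-0.005  0.005  0.009] shift in goal axes [ 0.19 -1.2   7.04]
```

View pics/w1.png

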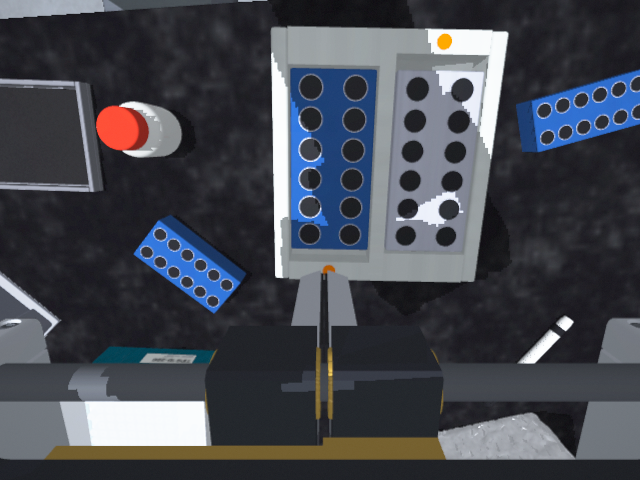

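View pics/t1.png

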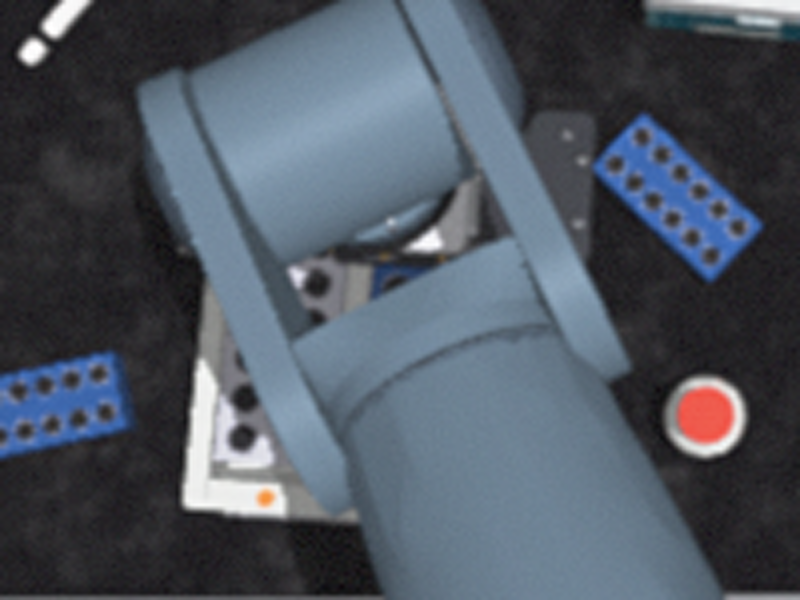

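The wrist view shows the blue block's top with corners at about (290,67), (378,69), (370,249) and (290,249). The orange dot is at (328,270), just ahead of the fingertips. I'll cross-check this against the top-camera pose.

```bash
cat >> look.py <<'E'
def wT(name):
    f=dict(np.load(name+".npz"));T=np.eye(4);T[:3,:3]=rot(f["ee_rot"]).as_matrix();T[:3,3]=f["ee_pos"];f["T"]=T@f["mount"];return f
E
python3 -c "
from look import *
f=wT('w1')
for uv in ((290,67),(378,69),(370,249),(290,249),(328,270),(445,41)): print(uv,ray(f,uv,.065).round(4))
m=np.mean([ray(f,uv,.065) for uv in ((290,67),(378,69),(370,249),(290,249))],0);print(m)
"
```

```text
(290, 67) [0.434  0.3833 0.065 ]
(378, 69) [0.4388 0.4437 0.065 ]
(370, 249) [0.5678 0.4351 0.065 ]
(290, 249) [0.5642 0.3726 0.065 ]
(328, 270) [0.5833 0.4013 0.065 ]
(445, 41) [0.4242 0.4891 0.065 ]
[0.50122088 0.40867386 0.065     ]
```

send_rows(
  commands="0.3 -1.2 2 0 0 0.01; 0 0 3 0 0 0; 0 0 2 0 0 0; 0 0 0.6 0 0 0; 0 0 0.3 0 0 0; 0 0 0.3 0 0 0; 0 0 0 0 0 0",
)

```text
time: 2.62
ee_pos: [0.5431, 0.4096, 0.1612]
ee_rot: [-0.0, 0.728, 0.686, -0.003]
ft_force: [-0.1, -0.4, 0.1]
gripper_width: 0.003
```

```bash
python3 -c "
from look import *
go([.5514,.4038,.152],np.radians(86.1))
pic('wrist','w2')"
```

```text
t 2.62 pos [0.5431 0.4096 0.1612] F [-0.1 -0.4  0.1] w 0.003 q [ 0.48  0.46  1.55 -0.    1.13 -1.03]
 shift cm (tool) [-0.53  0.87  0.92] turn [-0.004  0.004  0.008] shift in goal axes [-0.52  0.87  0.92]
```

View pics/w2.png

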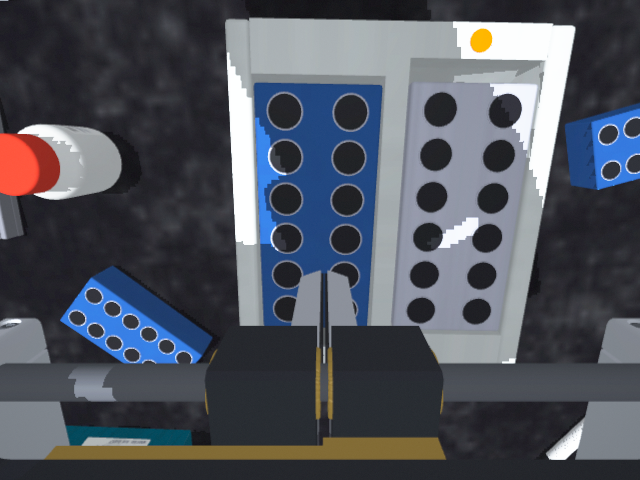

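send_rows(
  commands="-0.3 0.6 0 0 0 0.005; 0 0 0 0 0 0; 0 0 0 0 0 0",
)

```text
time: 3.05
ee_pos: [0.5496, 0.406, 0.162]
ee_rot: [-0.0, 0.73, 0.683, -0.002]
ft_force: [-0.7, 1.1, 0.2]
gripper_width: 0.003
```

```bash
python3 -c "
from look import *
go([.5514,.4038,.158],np.radians(86.1))"
```

```text
t 3.05 pos [0.5496 0.406  0.162 ] F [-0.7  1.1  0.2] w 0.003 q [ 0.47  0.47  1.55 -0.    1.13 -1.03]
 shift cm (tool) [-0.21  0.19  0.4 ] turn [-0.004  0.003  0.002] shift in goal axes [-0.21  0.19  0.4 ]
```

send_rows(
  commands="-0.15 0.1 0.3 0 0 0; 0 0 0.3 0 0 0; 0 0.1 0.3 0 0 0; 0 0.1 0.3 0 0 0; 0 0.1 0.2 0 0 0",
)

```text
time: 3.68
ee_pos: [0.5537, 0.4049, 0.1509]
ee_rot: [-0.001, 0.73, 0.684, -0.003]
ft_force: [-3.9, -1.8, 10.1]
gripper_width: 0.005
```

```bash
python3 -c "
from look import *
go([.5514,.4038,.146],np.radians(86.1));pic('wrist','w3')"
```

```text
t 3.67 pos [0.5537 0.4049 0.1509] F [-3.9 -1.8 10.1] w 0.005 q [ 0.47  0.49  1.54  0.    1.12 -1.04]
 shift cm (tool) [-0.12 -0.22  0.49] turn [-0.005  0.003  0.003] shift in goal axes [-0.12 -0.22  0.49]
```

View pics/w3.png

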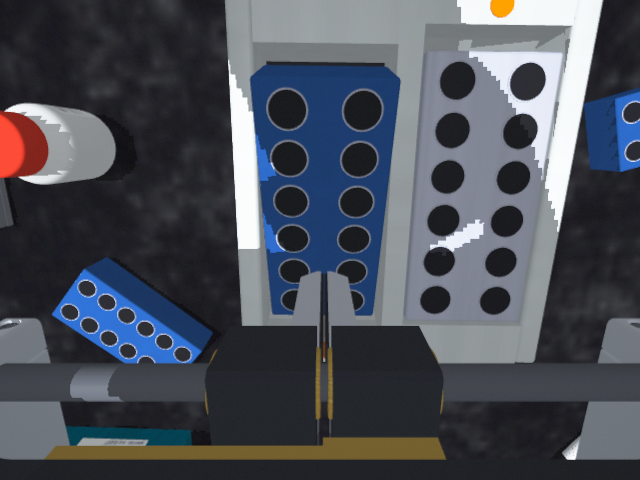

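The block's near end (top edge at row 67) is rising. I'll keep pressing.

send_rows(
  commands="0 0.1 0.3 0 0 0; 0 0.1 0.3 0 0 0; 0 0.1 0.2 0 0 0; 0 0 0 0 0 0",
)

```text
time: 4.22
ee_pos: [0.5583, 0.4059, 0.1501]
ee_rot: [-0.001, 0.729, 0.684, -0.002]
ft_force: [0.2, -0.2, 1.1]
gripper_width: 0.002
```

```bash
python3 -c "
from look import *
go([.5514,.4038,.146],np.radians(86.1));pic('wrist','w4')"
```

```text
t 4.22 pos [0.5583 0.4059 0.1501] F [ 0.2 -0.2  1.1] w 0.002 q [ 0.46  0.5   1.53  0.    1.12 -1.04]
 shift cm (tool) [-0.26 -0.67  0.42] turn [-0.003  0.001  0.004] shift in goal axes [-0.26 -0.67  0.41]
```

View pics/w4.png

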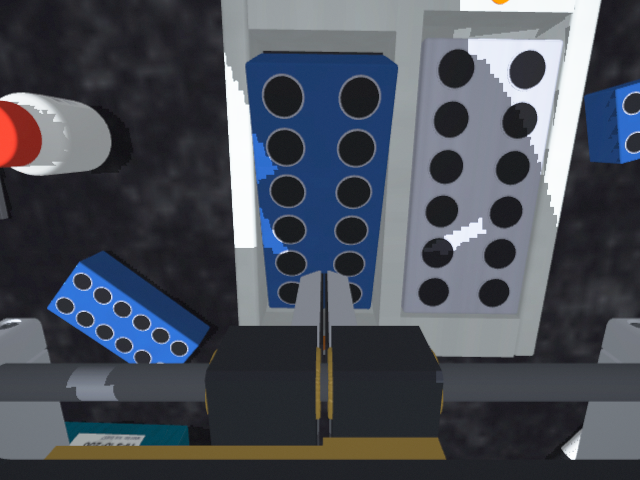

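send_rows(
  commands="0 0 0.4 0 0 0; 0 0 0.4 0 0 0; 0 0 0.3 0 0 0; 0 0 0 0 0 0",
)

```text
time: 4.78
ee_pos: [0.56, 0.4068, 0.1496]
ee_rot: [0.0, 0.729, 0.685, -0.002]
ft_force: [-0.3, 0.4, 0.1]
gripper_width: 0.007
```

```bash
python3 -c "
from look import *
go([.5514,.4038,.146],np.radians(86.1));pic('wrist','w5')"
```

```text
t 4.78 pos [0.56   0.4068 0.1496] F [-0.3  0.4  0.1] w 0.007 q [ 0.47  0.5   1.52 -0.    1.12 -1.04]
 shift cm (tool) [-0.35 -0.84  0.36] turn [-0.002  0.003  0.005] shift in goal axes [-0.36 -0.84  0.36]
```

View pics/w5.png

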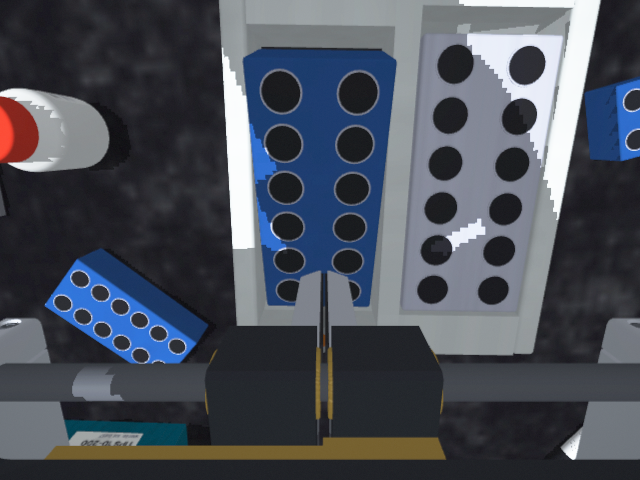

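```bash
cat >> look.py <<'E'
def blockpose(f,px):
    "px: top face corners order (-x,-y),(-x,+y),(+x,+y),(+x,-y) in block axes"
    o=np.array([[-.065,-.03,.036],[-.065,.03,.036],[.065,.03,.036],[.065,-.03,.036]])
    ok,rv,tv=cv2.solvePnP(o,np.array(px,float),f["camera_matrix"],None,flags=cv2.SOLVEPNP_IPPE)
    Rw=f["T"][:3,:3]@cv2.Rodrigues(rv)[0];t=f["T"][:3,:3]@tv.ravel()+f["T"][:3,3]
    q=np.array([proj(f,Rw@p+t) for p in o])
    print("block origin",t.round(4),"xaxis",Rw[:,0].round(3),"zaxis",Rw[:,2].round(3),"tilt",np.arccos(Rw[2,2]).round(3),"err px",np.abs(q-px).max().round(1))
    print(" corners",[(Rw@p+t).round(4).tolist() for p in o])
    return Rw,t
E
python3 -c "
from look import *
blockpose(wT('w5'),[(246,62),(397,65),(371,306),(268,306)])
f=wT('w5');im=f['frame'][30:330,200:420];cv2.imwrite('pics/c5.png',cv2.resize(im,None,fx=2,fy=2,interpolation=2))
"
```

```text
block origin [0.5257 0.4076 0.0963] xaxis [-0.067  0.891 -0.449] zaxis [-0.214 -0.452 -0.866] tilt 2.618 err px 246.3
 corners [[0.4931, 0.3346, 0.1009], [0.5516, 0.3323, 0.0876], [0.5429, 0.4481, 0.0293], [0.4844, 0.4504, 0.0425]]
```

View pics/c5.png

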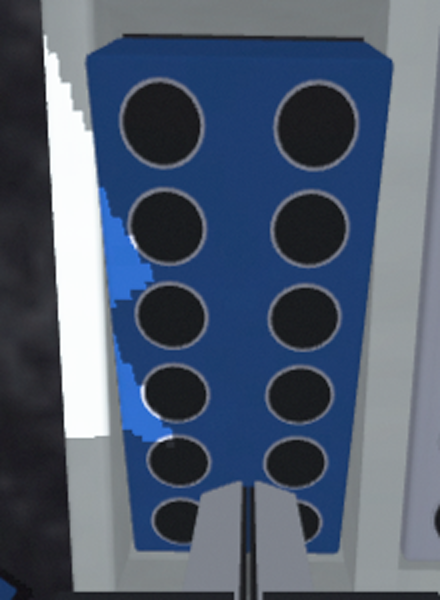

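```bash
sed -i 's/,\.036\]/,0.]/g; s/+f\["T"\]\[:3,3\]$/+f["T"][:3,3]/' look.py; sed -i 's/print("block origin",t.round(4)/print("block origin",(t-.036*Rw[:,2]).round(4)/' look.py
python3 -c "
from look import *
blockpose(wT('w5'),[(244,60),(395.5,60),(370,306),(267.5,305)])
"
```

```text
block origin [0.5023 0.4078 0.0276] xaxis [ 0.952 -0.07  -0.298] zaxis [ 0.299 -0.009  0.954] tilt 0.303 err px 0.9
 corners [[0.4491, 0.3821, 0.0817], [0.4533, 0.442, 0.081], [0.577, 0.4329, 0.0422], [0.5728, 0.373, 0.0429]]
```

The block is rocked, with tilt about 0.30. Next I retract, open the jaws and tilt the tool to match the block.

send_rows(
  commands="0 0 -3 0 0 0; 0 0 -5 0 0 0; 0 -1 -2 0.1 0 0; 0 -1 0 0.1 0 0; 0 -1 0 0.1 0 0; 0 0 0 0 0 0",
  jaw=0,
)

```text
time: 5.58
ee_pos: [0.5282, 0.4086, 0.2494]
ee_rot: [-0.113, 0.72, 0.676, -0.11]
ft_force: [0.3, 0.8, 1.0]
gripper_width: 0.607
```

```bash
python3 -c "
from look import *
go([.4852,.4106,.1614],np.radians(85.8),.3);pic('wrist','w6')"
```

```text
t 5.58 pos [0.5282 0.4086 0.2494] F [0.3 0.8 1. ] w 0.607 q [ 0.45  0.44  1.43  0.15  1.55 -1.08]
 shift cm (tool) [-0.03 -1.35  9.7 ] turn [-0.017  0.008  0.008] shift in goal axes [-0.11 -1.51  9.68]
```

View pics/w6.png

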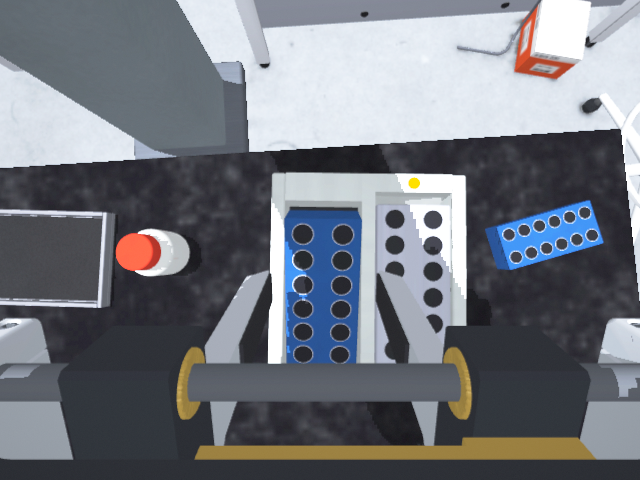

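The block stays rocked and is centred between the fingers. I'll move down part-way and check.

send_rows(
  commands="0 -0.8 1 0 0.004 0.005; 0 -0.3 2 0 0 0; 0 0 2 0 0 0; 0 0 1.5 0 0 0; 0 0 0 0 0 0; 0 0 0 0 0 0",
)

```text
time: 6.38
ee_pos: [0.4935, 0.4103, 0.1841]
ee_rot: [-0.114, 0.722, 0.674, -0.11]
ft_force: [-0.2, 0.1, 0.4]
gripper_width: 1.0
```

```bash
python3 -c "
from look import *
go([.4852,.4106,.1614],np.radians(85.8),.3);pic('wrist','w7')"
```

```text
t 6.38 pos [0.4935 0.4103 0.1841] F [-0.2  0.1  0.4] w 1.0 q [ 0.47  0.45  1.54  0.16  1.43 -1.07]
 shift cm (tool) [-0.01 -0.08  2.41] turn [-0.017  0.006  0.003] shift in goal axes [-0.03 -0.12  2.41]
```

View pics/w7.png

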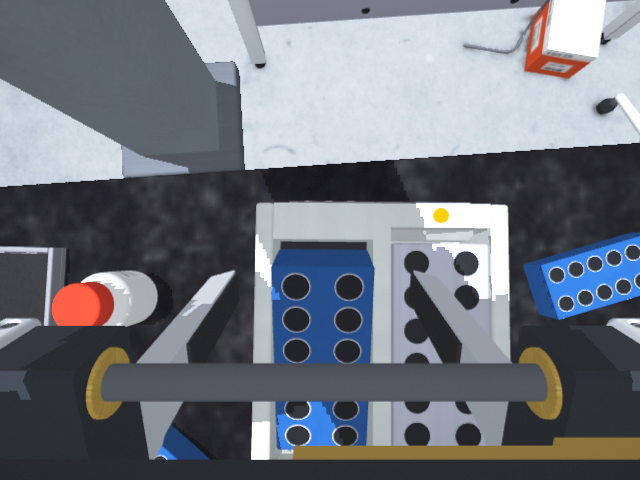

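```bash
python3 -c "
from look import *
f=wT('w7')
for uv in ((273,264),(374,264),(282,241),(366,241)): print(ray(f,uv,.083).round(4))
M=rot(f['ee_rot']).as_matrix();print('tip',(f['ee_pos']+M[:,2]*.097).round(4),M[:,2].round(3))
im=f['frame'][190:330,200:440];cv2.imwrite('pics/c6.png',cv2.resize(im,None,fx=3,fy=3,interpolation=2))
"
```

```text
[0.4479 0.3836 0.083 ]
[0.4518 0.4419 0.083 ]
[0.4349 0.3896 0.083 ]
[0.4382 0.4382 0.083 ]
tip [0.4633 0.4119 0.0919] [-0.312  0.017 -0.95 ]
```

View pics/c6.png

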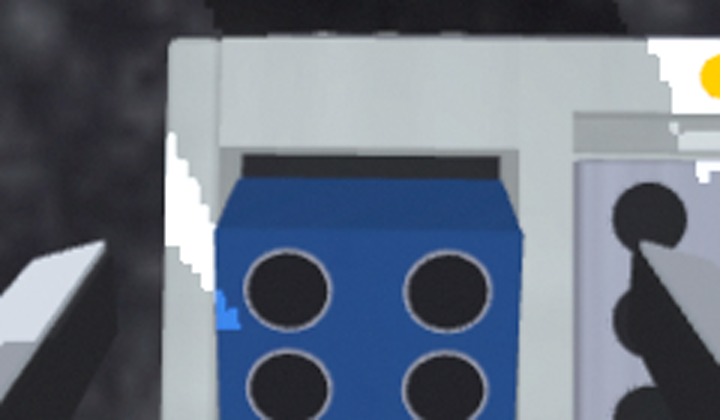

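send_rows(
  commands="0 0 0 0 0 0; 0 0 0 0 0 0; 0 0 0.5 0 0 0; 0 0 0.5 0 0 0; 0 0 0 0 0 0",
  jaw=68,
)

```text
time: 7.05
ee_pos: [0.4914, 0.4106, 0.1755]
ee_rot: [-0.113, 0.722, 0.674, -0.108]
ft_force: [-0.0, 1.0, -1.0]
gripper_width: 0.73
```

```bash
python3 -c "
from look import *
go([.4842,.4110,.1624],np.radians(85.8),.3);pic('wrist','w8')
f=wT('w8')
M=rot(f['ee_rot']).as_matrix();print('tip',(f['ee_pos']+M[:,2]*.097).round(4),M[:,2].round(3))
im=f['frame'][210:410,180:460];cv2.imwrite('pics/c7.png',cv2.resize(im,None,fx=2.8,fy=2.8,interpolation=2))
"
```

```text
t 7.05 pos [0.4914 0.4106 0.1755] F [-0.  1. -1.] w 0.73 q [ 0.47  0.46  1.55  0.16  1.41 -1.08]
 shift cm (tool) [-0.01 -0.28  1.47] turn [-0.015  0.005  0.003] shift in goal axes [-0.02 -0.3   1.46]
tip [0.4614 0.4124 0.0833] [-0.309  0.018 -0.951]
```

View pics/c7.png

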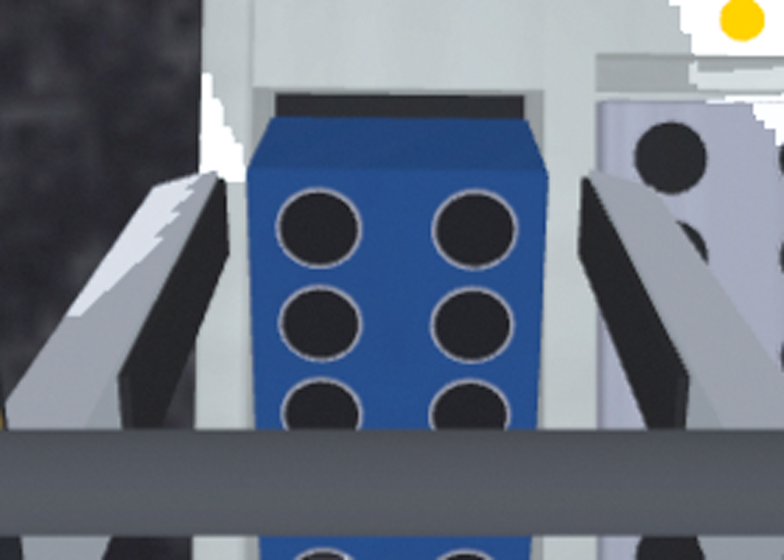

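send_rows(
  commands="-0.1 -0.1 0.5 0 0 0; 0 -0.05 0.5 0 0 0; 0 0 0.3 0 0 0; 0 0 0 0 0 0",
)

```text
time: 7.6
ee_pos: [0.4855, 0.4099, 0.1629]
ee_rot: [-0.113, 0.722, 0.674, -0.108]
ft_force: [-0.4, -0.1, -0.7]
gripper_width: 0.731
```

```bash
python3 -c "
from look import *
go([.4842,.4110,.1624],np.radians(85.8),.3);pic('wrist','w9')
f=wT('w9')
M=rot(f['ee_rot']).as_matrix();print('tip',(f['ee_pos']+M[:,2]*.097).round(4),M[:,2].round(3))
im=f['frame'][210:410,180:460];cv2.imwrite('pics/c8.png',cv2.resize(im,None,fx=2.8,fy=2.8,interpolation=2))
"
```

```text
t 7.6 pos [0.4855 0.4099 0.1629] F [-0.4 -0.1 -0.7] w 0.731 q [ 0.48  0.46  1.57  0.16  1.39 -1.08]
 shift cm (tool) [ 0.1  -0.11  0.08] turn [-0.015  0.005  0.003] shift in goal axes [ 0.1  -0.12  0.08]
tip [0.4555 0.4117 0.0706] [-0.309  0.018 -0.951]
```

View pics/c8.png

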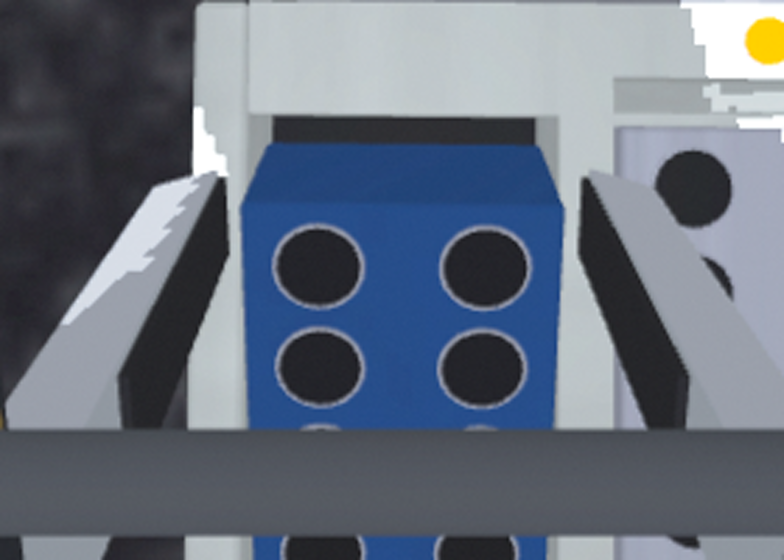

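send_rows(
  commands="0 0 0.15 0 0 0; 0 0 0 0 0 0",
)

```text
time: 7.9
ee_pos: [0.4853, 0.4101, 0.1617]
ee_rot: [-0.113, 0.722, 0.674, -0.108]
ft_force: [0.6, 0.6, -0.4]
gripper_width: 0.73
```

send_rows(
  commands="0 0 0 0 0 0; 0 0 0 0 0 0; 0 0 0 0 0 0; 0 0 0 0 0 0; 0 0 0 0 0 0",
  jaw=255,
  grip_force=60,
)

```text
time: 8.52
ee_pos: [0.4854, 0.41, 0.1619]
ee_rot: [-0.113, 0.722, 0.674, -0.108]
ft_force: [0.2, -1.1, -0.6]
gripper_width: 0.634
```

```bash
python3 -c "
from look import *
go([.4842,.4110,.1624],np.radians(85.8),.3);pic('wrist','w10')
f=wT('w10')
M=rot(f['ee_rot']).as_matrix();print('tip',(f['ee_pos']+M[:,2]*.097).round(4),M[:,2].round(3))
im=f['frame'][180:410,180:460];cv2.imwrite('pics/c9.png',cv2.resize(im,None,fx=2.6,fy=2.6,interpolation=2))
"
```

```text
t 8.53 pos [0.4854 0.41   0.1619] F [ 0.2 -1.1 -0.6] w 0.634 q [ 0.48  0.47  1.57  0.16  1.38 -1.08]
 shift cm (tool) [ 0.09 -0.13 -0.01] turn [-0.014  0.004  0.003] shift in goal axes [ 0.09 -0.13 -0.01]
tip [0.4555 0.4118 0.0696] [-0.308  0.018 -0.951]
```

View pics/c9.png

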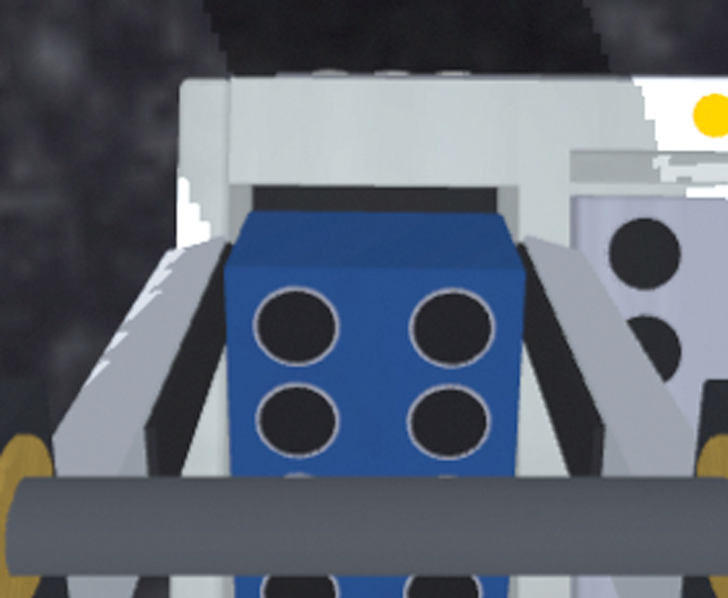

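send_rows(
  commands="0 -0.12 -0.4 0 0 0; 0 -0.18 -0.6 0 0 0; 0 -0.25 -0.8 0 0 0; 0 -0.3 -1 0 0 0; 0 0 0 0 0 0",
)

```text
time: 9.2
ee_pos: [0.4848, 0.4094, 0.1908]
ee_rot: [-0.114, 0.722, 0.673, -0.11]
ft_force: [0.6, 0.2, -5.9]
gripper_width: 0.633
```

```bash
python3 -c "
from look import *
go([.4842,.4110,.1624],np.radians(85.8),.3);pic('wrist','w11')
f=wT('w11')
M=rot(f['ee_rot']).as_matrix();print('tip',(f['ee_pos']+M[:,2]*.097).round(4),M[:,2].round(3))
"
```

```text
t 9.2 pos [0.4848 0.4094 0.1908] F [ 0.6  0.2 -5.9] w 0.633 q [ 0.48  0.43  1.56  0.16  1.43 -1.07]
 shift cm (tool) [0.17 0.82 2.72] turn [-0.017  0.006  0.003] shift in goal axes [0.15 0.78 2.73]
tip [0.4545 0.411  0.0986] [-0.312  0.017 -0.95 ]
```

View pics/w11.png

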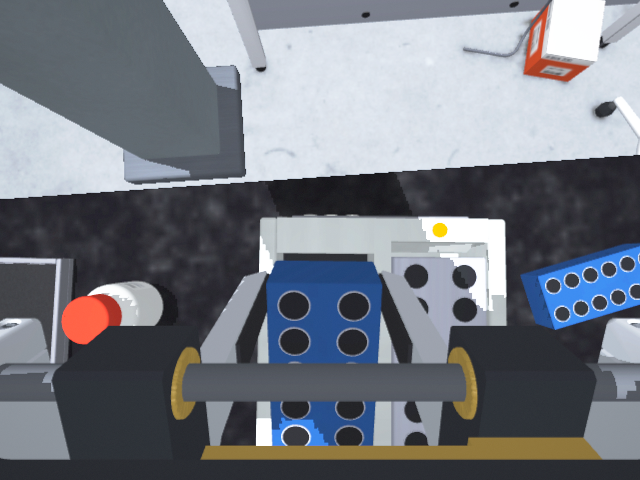

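The block comes up held firmly, with little slip. I'll keep lifting.

send_rows(
  commands="0 -0.4 -1.2 0 0 0; 0 -0.5 -1.5 0 0 0; 0 -0.6 -1.8 0 0 0; 0 -0.6 -1.8 0 0 0; 0 -0.6 -1.8 0 0 0; 0 -0.4 -1.2 0 0 0; 0 0 0 0 0 0",
)

```text
time: 10.12
ee_pos: [0.4844, 0.4101, 0.2969]
ee_rot: [-0.113, 0.722, 0.674, -0.109]
ft_force: [-0.1, -0.6, -4.7]
gripper_width: 0.632
```

```bash
python3 -c "
from look import *
go([.4842,.4110,.2824],np.radians(85.8),0);pic('wrist','w12')
pic('scene','s12',(180,150,420,400),2.4)
f=wT('w12')
M=rot(f['ee_rot']).as_matrix();print('tip',(f['ee_pos']+M[:,2]*.097).round(4),M[:,2].round(3))
"
```

```text
t 10.12 pos [0.4844 0.4101 0.2969] F [-0.1 -0.6 -4.7] w 0.632 q [ 0.48  0.32  1.5   0.16  1.6  -1.04]
 shift cm (tool) [0.1  0.43 1.39] turn [-0.316  0.005  0.004] shift in goal axes [ 0.09 -0.03  1.45]
tip [0.4543 0.4117 0.2047] [-0.31   0.017 -0.951]
```

View pics/w12.png

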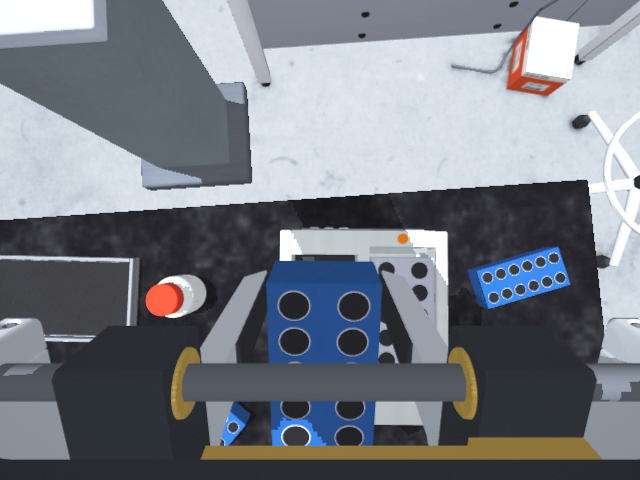

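View pics/s12.png

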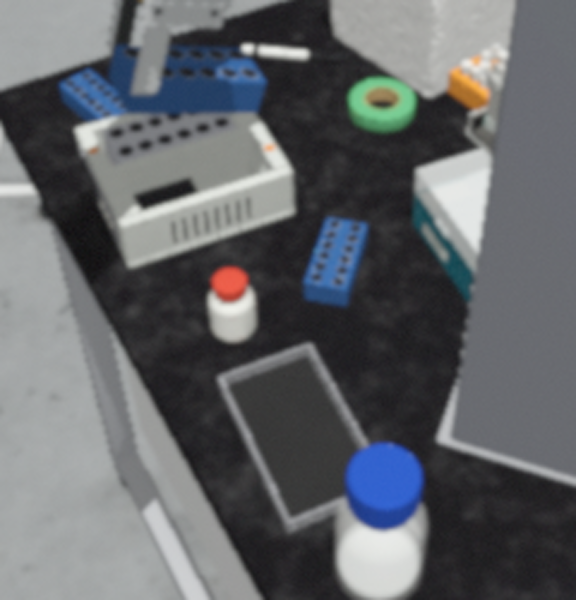

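The block is held rigidly and well clear of the bath. I'll level it, then turn it to the tray's direction while still high.

send_rows(
  commands="0 0 0 -0.06 0 0; 0 0 0 -0.08 0 0; 0 0 0 -0.08 0 0; 0 0 0 -0.08 0 0; 0 0 0 0 0 0.06; 0 0 0 0 0 0.12; 0 0 0 0 0 0.15; 0 0 0 0 0 0.15; 0 0 0 0 0 0.15; 0 0 0 0 0 0.15; 0 0 0 0 0 0.15; 0 0 0 0 0 0.15; 0 0 0 0 0 0.15; 0 0 0 0 0 0.12; 0 0 0 0 0 0.08; 0 0 0 0 0 0",
)

```text
time: 12.22
ee_pos: [0.4737, 0.4057, 0.2699]
ee_rot: [0.01, 0.999, 0.011, -0.029]
ft_force: [0.3, -0.3, -4.9]
gripper_width: 0.634
```

```bash
python3 -c "
from look import *
go([.468,.172,.24],np.radians(-5.2),0);pic('wrist','w13')
pic('scene','s13',(130,100,430,400),2)
"
```

```text
t 12.22 pos [0.4737 0.4057 0.2699] F [ 0.3 -0.3 -4.9] w 0.634 q [0.52 0.24 1.63 0.01 1.34 0.5 ]
 shift cm (tool) [-0.89 23.29  3.52] turn [0.023 0.057 0.112] shift in goal axes [ 1.55 23.33  2.99]
```

View pics/w13.png

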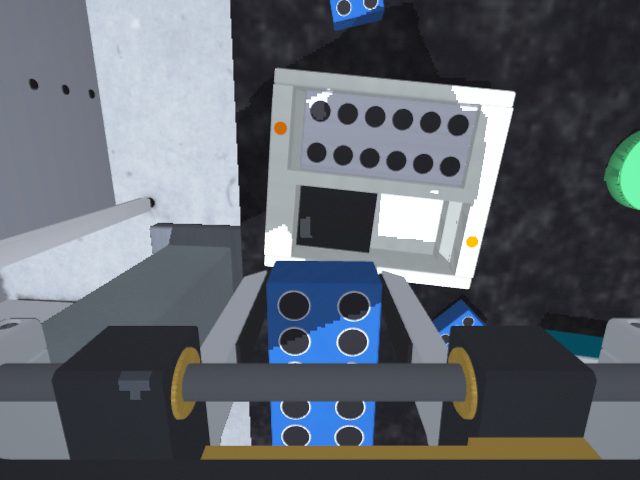

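View pics/s13.png

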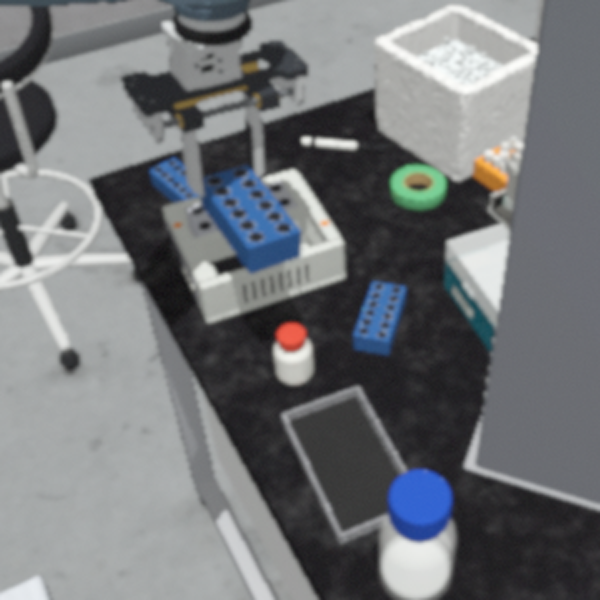

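send_rows(
  commands="0 0 0 0.02 0.05 0.1; 0.2 1.5 0 0 0 0; 0.2 2.5 0 0 0 0; 0.2 2.5 0 0 0 0; 0.2 2.5 0 0 0 0; 0.2 2.5 0 0 0 0; 0.2 2.5 0 0 0 0; 0 2.5 0 0 0 0; 0 2 0 0 0 0; 0 1 0 0 0 0; 0 0 0 0 0 0; 0 0 0 0 0 0",
)

```text
time: 13.82
ee_pos: [0.4707, 0.1975, 0.2705]
ee_rot: [0.003, 1.0, -0.03, -0.008]
ft_force: [-0.4, -0.1, -4.7]
gripper_width: 0.628
```

```bash
python3 -c "
from look import *
go([.468,.172,.24],np.radians(-5.2),0);pic('wrist','w14')
pic('scene','s14',(200,180,440,420),2.4)
"
```

```text
t 13.82 pos [0.4707 0.1975 0.2705] F [-0.4 -0.1 -4.7] w 0.628 q [ 0.18 -0.05  1.93 -0.    1.27  0.24]
 shift cm (tool) [-0.07  2.54  3.07] turn [0.007 0.015 0.03 ] shift in goal axes [-0.04  2.56  3.05]
```

View pics/w14.png

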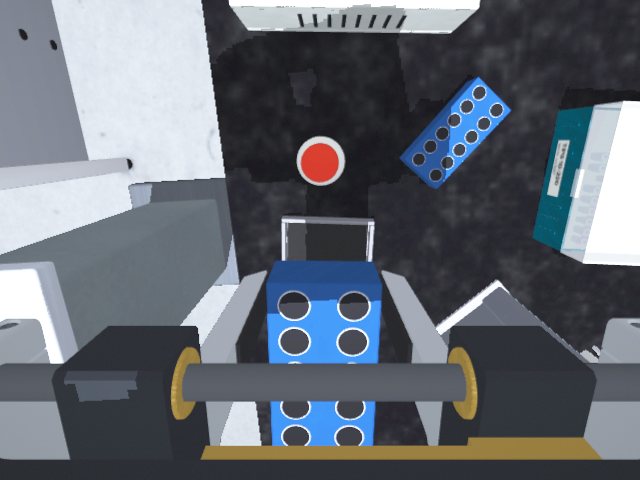

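View pics/s14.png

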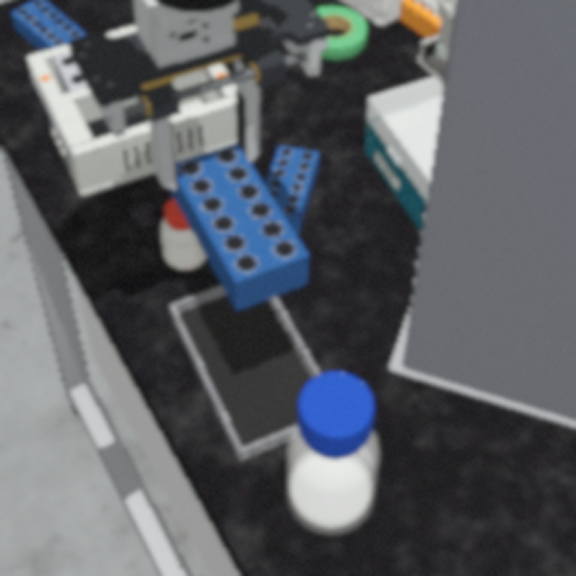

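```bash
python3 -c "
from look import *
w=wT('w14');s=dict(np.load('s14.npz'))
T=np.eye(4);T[:3,:3]=rot(w['ee_rot']).as_matrix();T[:3,3]=w['ee_pos']
c=np.array([[x,y,z,1] for z in(.0855,.1215) for x,y in((-.03,-.0097),(.03,-.0097),(.03,.1203),(-.03,.1203))])
W=(T@c.T).T[:,:3];print(W.round(3))
for f,n in((w,'ow'),(s,'os')):
    im=f['frame'].copy();p=np.array([proj(f,q) for q in W])
    k=1 if n=='ow' else 3
    if n=='os': im=cv2.resize(im[210:350,250:400],None,fx=4,fy=4,interpolation=2);p=(p-[250,210]+.5)*4
    for a,b in((0,1),(1,2),(2,3),(3,0),(4,5),(5,6),(6,7),(7,4),(0,4),(1,5),(2,6),(3,7)):
        cv2.line(im,tuple(p[a].astype(int)),tuple(p[b].astype(int)),(0,255,255) if a<4 and b<4 else (0,0,255),1)
    cv2.imwrite('pics/%s.png'%n,im if n=='os' else cv2.resize(im[230:470,200:450],None,fx=2.4,fy=2.4))
"
```

```text
[[0.44  0.209 0.185]
 [0.5   0.205 0.185]
 [0.492 0.075 0.185]
 [0.432 0.079 0.186]
 [0.44  0.208 0.149]
 [0.499 0.205 0.149]
 [0.492 0.075 0.149]
 [0.432 0.079 0.15 ]]
```

View pics/ow.png

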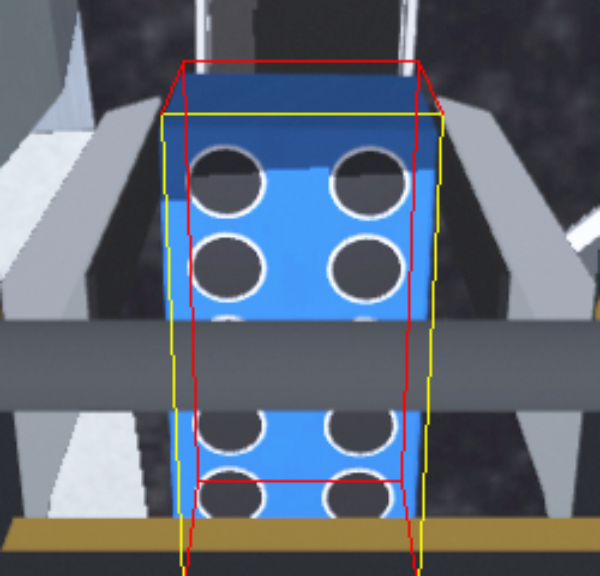

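View pics/os.png

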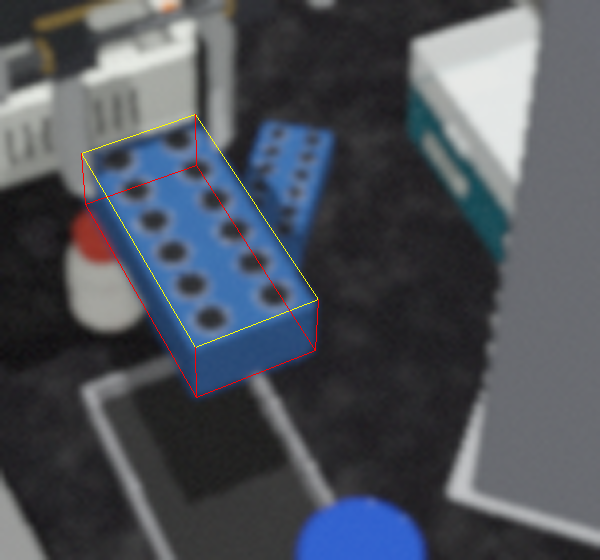

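```bash
python3 -c "
from look import *
w=wT('w14');s=dict(np.load('s14.npz'))
a=cv2.resize(s['frame'][235:315,265:335],None,fx=7,fy=7,interpolation=2);cv2.imwrite('pics/a.png',a)
a=cv2.resize(w['frame'][250:370,260:390],None,fx=5,fy=5,interpolation=2);cv2.imwrite('pics/b.png',a)
"
```

```text
(no output)
```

View pics/a.png

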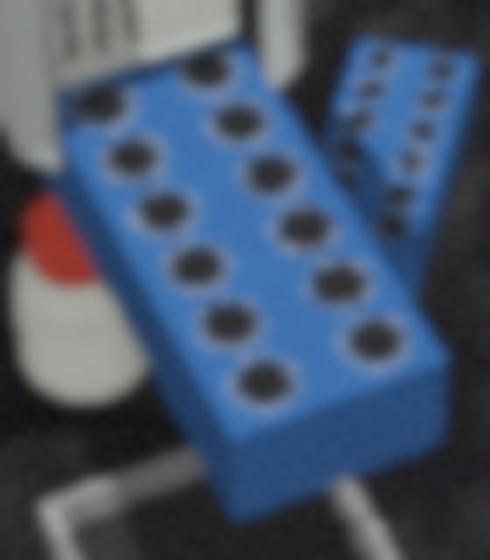

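View pics/b.png

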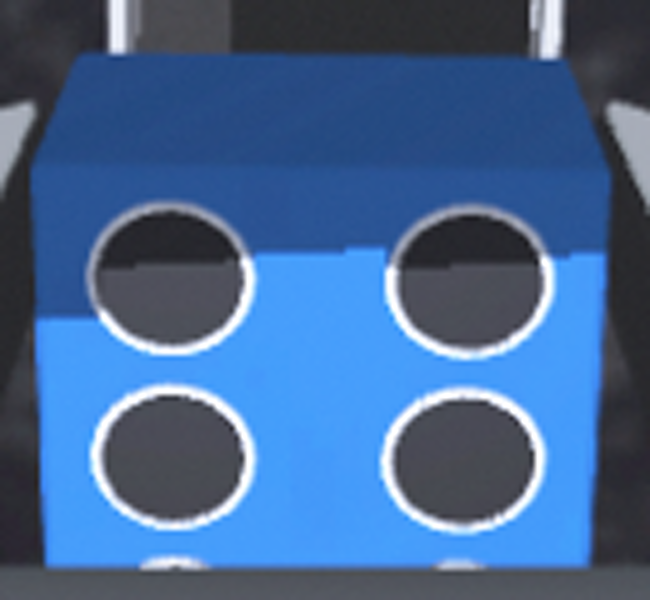

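```bash
cat > fit.py <<'E'
from look import *
from scipy.optimize import least_squares
def fit(wn,sn,wp,sp):
    w=wT(wn);s=dict(np.load(sn+'.npz'))
    B=np.array([[x,y,z] for z in(.036,0) for x,y in((-.065,-.03),(-.065,.03),(.065,.03),(.065,-.03))])
    # block frame in tool: block x->tool y, block y->tool x, z->-tool z
    M0=np.array([[0,1,0],[1,0,0],[0,0,-1.]])
    T=np.eye(4);T[:3,:3]=rot(w['ee_rot']).as_matrix();T[:3,3]=w['ee_pos']
    def pts(p):
        t=(R.from_rotvec(p[3:]).as_matrix()@M0@B.T).T+p[:3]
        return t@T[:3,:3].T+T[:3,3]
    def res(p):
        P=pts(p)
        r=[proj(w,P[i])-u for i,u in wp]+[proj(s,P[i])-u for i,u in sp]
        return np.concatenate(r+[[0.5*(p[0])*1e3, p[4]*100,p[5]*100]])
    r=least_squares(res,[0,.0553,.1215,0,0,0]);p=r.x
    Rw=T[:3,:3]@R.from_rotvec(p[3:]).as_matrix()@M0
    print('in tool',p.round(4),'res',np.abs(r.fun).max().round(2));print('world origin',(T[:3,:3]@p[:3]+T[:3,3]).round(4),'x',Rw[:,0].round(3),'z',Rw[:,2].round(3))
E
python3 -c "
from fit import *
fit('w14','s14',[(0,(266.4,283.6)),(1,(382,284)),(4,(276,261)),(5,(374,261.6))],[(3,(298.1,297.8)),(2,(328.9,286.1)),(1,(299.7,240.4)),(7,(299,309.3)),(6,(328.6,297.9))])
"
```

```text
in tool [-0.0009  0.0591  0.1212 -0.0091  0.0037  0.004 ] res 0.98
world origin [0.4644 0.1379 0.1498] x [-0.065 -0.998  0.016] z [0.012 0.015 1.   ]
```

```bash
python3 -c "
from look import *
f=wT('w14')
im=f['frame'][200:300,250:400];cv2.imwrite('pics/d.png',cv2.resize(im,None,fx=5,fy=5,interpolation=2))
for uv in ((281.5,216),(375.5,219)): print(ray(f,uv,.014).round(4))
s=dict(np.load('scene0.npz'))
for uv in ((271,310),(309,294),(299,370)): print(ray(s,uv,.014).round(4))
go([.4684,.1758,.24],np.radians(-5.2),0)
"
```

```text
[0.4246 0.2053 0.014 ]
[0.5169 0.197  0.014 ]
[0.4222 0.194  0.014 ]
[0.514  0.1909 0.014 ]
[0.4074 0.0399 0.014 ]
t 13.93 pos [0.4707 0.1976 0.2705] F [ 0.1 -0.1 -5.3] w 0.63 q [ 0.18 -0.05  1.93 -0.    1.27  0.24]
 shift cm (tool) [-0.05  2.17  3.06] turn [0.007 0.015 0.03 ] shift in goal axes [-0.03  2.2   3.05]
```

View pics/d.png

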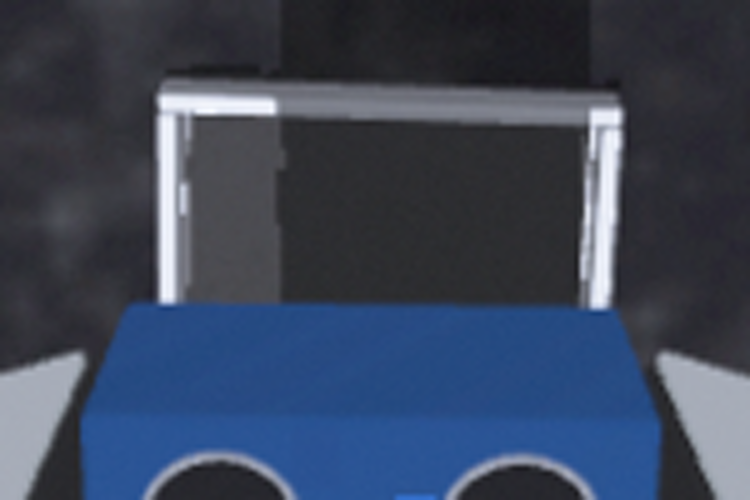

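send_rows(
  commands="0 0.8 0 0.005 0.012 0.025; 0 0.8 1 0 0 0; 0 0.4 2 0 0 0; 0 0 2.5 0 0 0; 0 0 2.5 0 0 0; 0 0 1.5 0 0 0; 0 0 0.5 0 0 0; 0 0 0 0 0 0",
)

```text
time: 14.92
ee_pos: [0.4684, 0.1753, 0.1658]
ee_rot: [0.001, 0.999, -0.043, -0.001]
ft_force: [0.4, -0.4, -4.3]
gripper_width: 0.63
```

```bash
python3 -c "
from look import *
go([.4687,.1762,.125],np.radians(-5.2),0);pic('wrist','w15')
pic('scene','s15',(220,220,400,400),3.3)
"
```

```text
t 14.93 pos [0.4684 0.1753 0.1658] F [ 0.4 -0.4 -4.3] w 0.63 q [ 0.13  0.07  2.03 -0.    1.05  0.22]
 shift cm (tool) [ 0.04 -0.1   4.08] turn [0.002 0.002 0.005] shift in goal axes [ 0.03 -0.09  4.08]
```

View pics/w15.png

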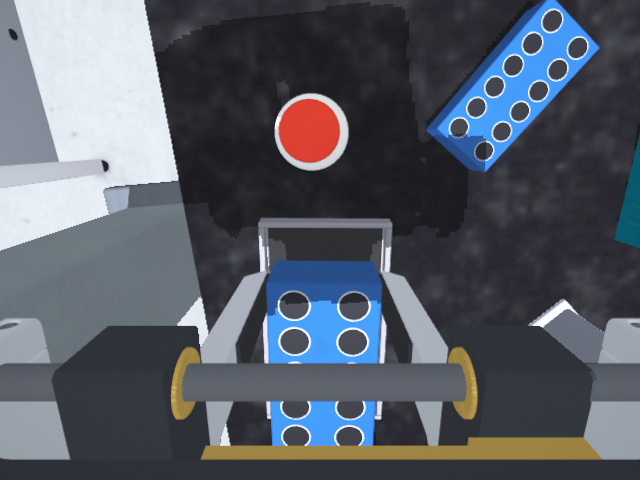

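View pics/s15.png

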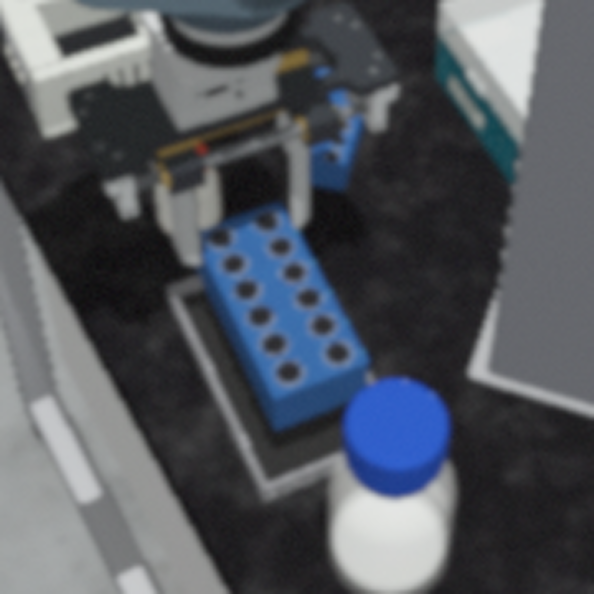

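The block is aligned over the tray, with the bottle and jar clear. I'll lower it in small steps and watch the force.

send_rows(
  commands="0 -0.1 1 0 0 0; 0 0 1 0 0 0; 0 0 0.8 0 0 0; 0 0 0.5 0 0 0; 0 0 0.3 0 0 0; 0 0 0 0 0 0",
)

```text
time: 15.78
ee_pos: [0.4697, 0.1767, 0.1291]
ee_rot: [0.001, 0.999, -0.043, 0.001]
ft_force: [0.3, -0.0, -4.6]
gripper_width: 0.631
```

send_rows(
  commands="0 0 0.2 0 0 0; 0 0 0.2 0 0 0; 0 0 0 0 0 0",
)

```text
time: 16.15
ee_pos: [0.4701, 0.1767, 0.1255]
ee_rot: [0.001, 0.999, -0.043, 0.001]
ft_force: [0.1, -0.1, -4.0]
gripper_width: 0.629
```

```bash
python3 -c "
from look import *
go([.4687,.1762,.125],np.radians(-5.2),0);pic('wrist','w16')
pic('scene','s16',(220,220,400,400),3.3)
"
```

```text
t 16.15 pos [0.4701 0.1767 0.1255] F [ 0.1 -0.1 -4. ] w 0.629 q [ 0.13  0.15  2.04 -0.    0.96  0.22]
 shift cm (tool) [-0.14  0.06  0.05] turn [ 0.001 -0.003  0.005] shift in goal axes [-0.14  0.07  0.05]
```

View pics/s16.png

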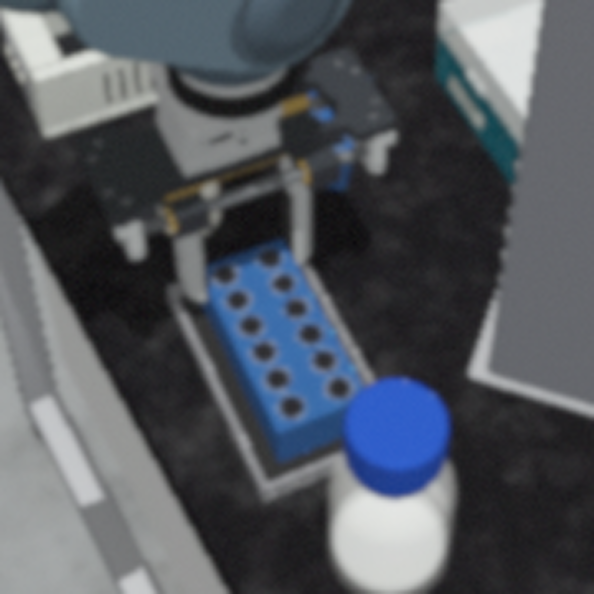

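send_rows(
  commands="-0.1 0 0.15 0 0 0; 0 0 0.15 0 0 0; 0 0 0 0 0 0",
)

```text
time: 16.62
ee_pos: [0.47, 0.1769, 0.1248]
ee_rot: [0.001, 0.999, -0.043, 0.001]
ft_force: [-0.5, -0.9, -5.0]
gripper_width: 0.632
```

send_rows(
  commands="0 0 0.15 0 0 0; 0 0 0 0 0 0",
)

```text
time: 16.88
ee_pos: [0.4703, 0.177, 0.1247]
ee_rot: [0.001, 0.999, -0.043, 0.001]
ft_force: [-2.4, -1.0, -3.5]
gripper_width: 0.626
```

send_rows(
  commands="0 0 0.3 0 0 0; 0 0 0 0 0 0",
)

```text
time: 17.12
ee_pos: [0.471, 0.1771, 0.1248]
ee_rot: [0.001, 0.999, -0.043, -0.0]
ft_force: [0.1, -0.4, -3.8]
gripper_width: 0.633
```

```bash
python3 -c "
from look import *
go([.4687,.1762,.125],np.radians(-5.2),0);pic('wrist','w17')
pic('scene','s17',(270,270,350,370),6)
"
```

```text
t 17.12 pos [0.471  0.1771 0.1248] F [ 0.1 -0.4 -3.8] w 0.633 q [ 0.14  0.15  2.03 -0.    0.96  0.22]
 shift cm (tool) [-0.22  0.11 -0.02] turn [0.003 0.    0.006] shift in goal axes [-0.22  0.11 -0.02]
```

View pics/s17.png

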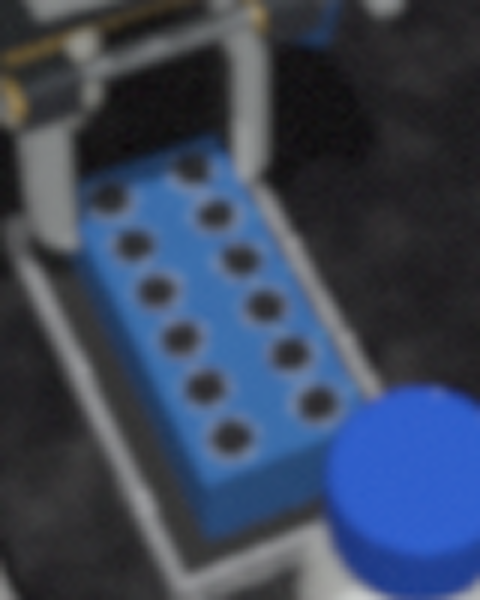

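View pics/w17.png

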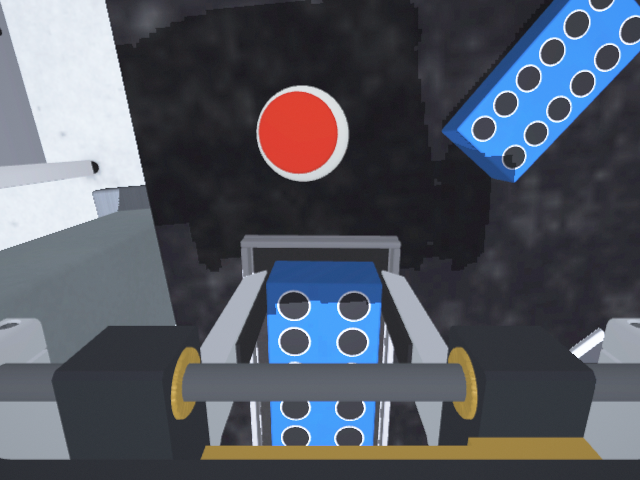

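send_rows(
  commands="-0.1 0 0.3 0 0 0",
)

```text
time: 17.35
ee_pos: [0.4713, 0.1773, 0.1244]
ee_rot: [0.002, 0.999, -0.042, -0.0]
ft_force: [-11.8, -3.7, 35.9]
gripper_width: 0.634
```

send_rows(
  commands="-0.1 0 0.3 0 0 0",
)

```text
time: 17.48
ee_pos: [0.4713, 0.1774, 0.1244]
ee_rot: [0.002, 0.999, -0.042, -0.001]
ft_force: [-9.8, -2.9, 27.4]
gripper_width: 0.627
```

The block is on the floor: pressing gave 36 N. I'll relax and release.

send_rows(
  commands="0 0 0 0 0 0; 0 0 0 0 0 0",
)

```text
time: 17.73
ee_pos: [0.4716, 0.1774, 0.1246]
ee_rot: [0.002, 0.999, -0.042, -0.0]
ft_force: [0.3, 0.8, -1.5]
gripper_width: 0.63
```

send_rows(
  commands="0 0 0 0 0 0; 0 0 0 0 0 0; 0 0 0 0 0 0; 0 0 0 0 0 0",
  jaw=62,
)

```text
time: 18.23
ee_pos: [0.4724, 0.1774, 0.1244]
ee_rot: [0.002, 0.999, -0.042, 0.001]
ft_force: [0.6, 0.4, -0.2]
gripper_width: 0.757
```

```bash
python3 -c "
from look import *
go([.4687,.1762,.125],np.radians(-5.2),0);pic('wrist','w18')
"
```

```text
t 18.23 pos [0.4724 0.1774 0.1244] F [ 0.6  0.4 -0.2] w 0.757 q [ 0.14  0.15  2.03 -0.01  0.96  0.22]
 shift cm (tool) [-0.36  0.15 -0.06] turn [ 0.004 -0.002  0.007] shift in goal axes [-0.36  0.15 -0.06]
```

View pics/w18.png

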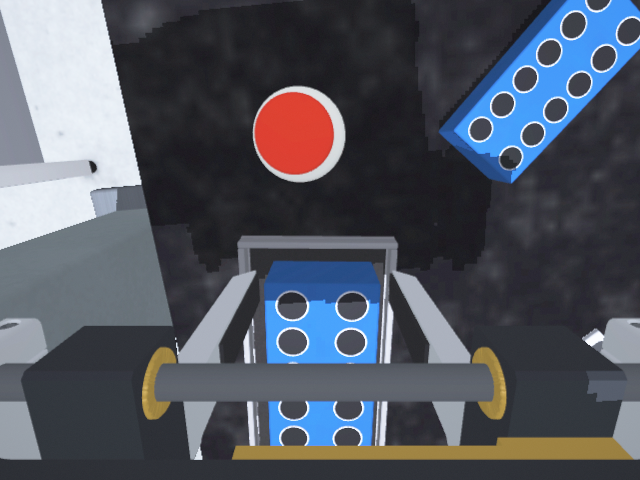

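The jaws are free on both sides and the force is about zero. I'll rise straight up.

send_rows(
  commands="-0.1 0 -0.5 0 0 0; 0 0 -1.5 0 0 0; 0 0 -3 0 0 0; 0 0 -4 0 0 0; 0 0 -4 0 0 0; 0 0 -3 0 0 0; 0 -5 0 0 0 0; 0 -5 0 0 0 0; 0 -5 0 0 0 0; 0 -4 0 0 0 0; 0 0 0 0 0 0; 0 0 0 0 0 0",
)

```text
time: 19.77
ee_pos: [0.4883, 0.3726, 0.3039]
ee_rot: [-0.001, 0.999, -0.043, 0.009]
ft_force: [0.9, -0.2, -0.3]
gripper_width: 0.757
```

```bash
python3 -c "
from look import *
go([.4687,.1762,.125],np.radians(-5.2),0);pic('top','t19',(180,220,500,350),2.5)
pic('scene','s19',(180,150,420,400),2.4)
"
```

```text
t 19.77 pos [0.4883 0.3726 0.3039] F [ 0.9 -0.2 -0.3] w 0.757 q [ 0.47  0.16  1.66 -0.01  1.31  0.56]
 shift cm (tool) [-0.58 19.77 17.85] turn [-0.002 -0.018  0.005] shift in goal axes [-0.17 19.74 17.89]
```

View pics/t19.png

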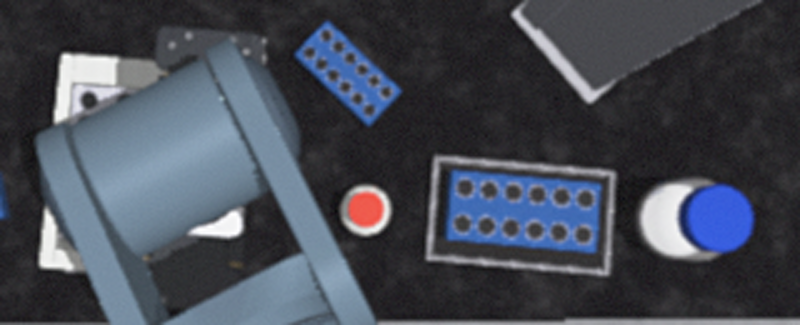

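View pics/s19.png

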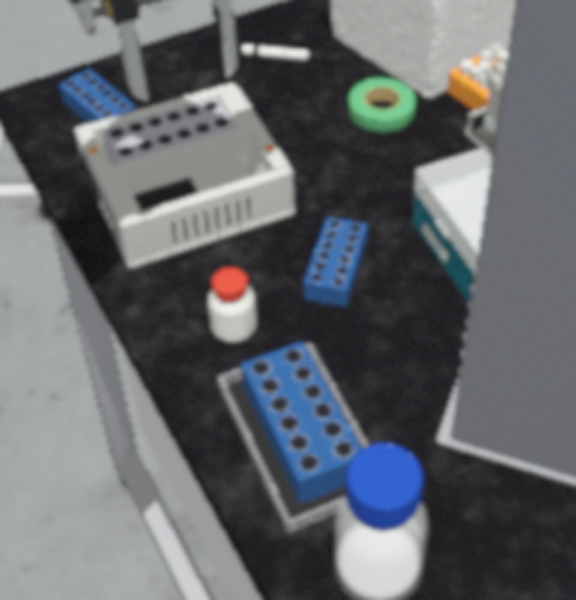

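```bash
python3 -c "
from look import *
f=dict(np.load('t19.npz'))
im=f['frame'][275:335,345:435];cv2.imwrite('pics/e.png',cv2.resize(im,None,fx=8,fy=8,interpolation=2))
"
```

```text
(no output)
```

View pics/e.png

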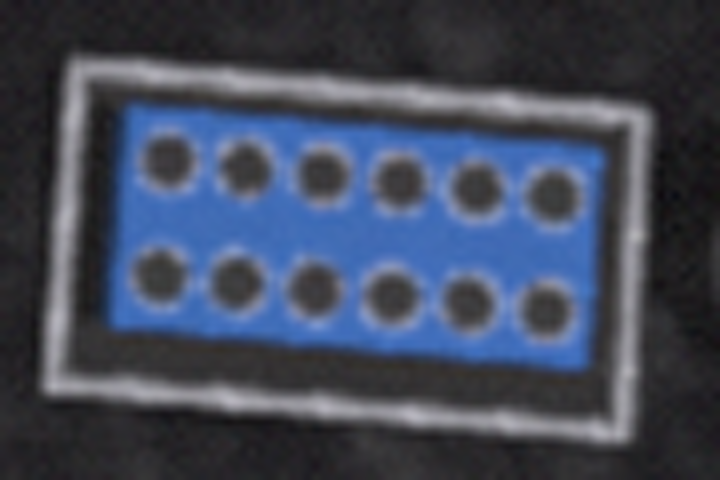

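```bash
python3 -c "
from look import *
f=dict(np.load('t19.npz'))
P=lambda p,z:np.array([ray(f,(345+(x+.5)/8-.5,275+(y+.5)/8-.5),z) for x,y in p])
b=P([(125,102),(606,148),(590,372),(108,328)],.04);t=P([(70,58),(652,107),(630,443),(43,393)],.014)
print(b.mean(0),t.mean(0),'diff mm',((b-0).mean(0)-t.mean(0))[:2]*1000)
print(np.linalg.norm(np.diff(b[[0,1,2,3,0]],axis=0),axis=1).round(4))
s=dict(np.load('s19.npz'))
im=s['frame'][285:365,270:340];cv2.imwrite('pics/g.png',cv2.resize(im,None,fx=7,fy=7,interpolation=2))
print(manip.get_state()['time'])
for z in (.04,):
  print([proj(s,q).round(1).tolist() for q in b], [proj(s,q-[0,0,.036]).round(1).tolist() for q in b])
"
```

```text
[0.46597425 0.1185566  0.04      ] [0.46321907 0.11699669 0.014     ] diff mm [2.75518    1.55990827]
[0.1315 0.0605 0.1307 0.061 ]
19.875
[[306.6, 291.8], [333.0, 340.1], [304.6, 351.3], [280.2, 301.4]] [[306.8, 301.9], [332.5, 349.7], [305.0, 360.8], [281.1, 311.4]]
```

View pics/g.png

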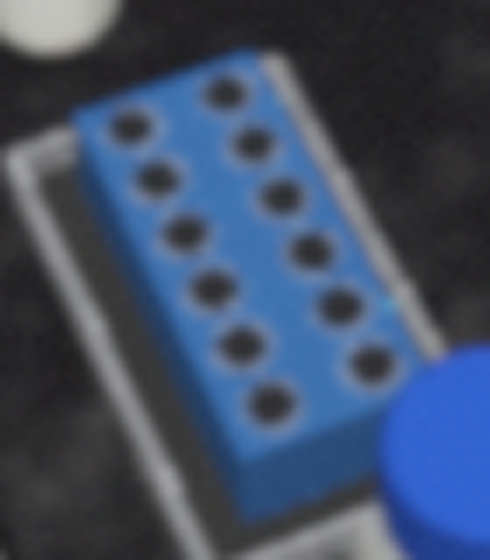

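The block lies flat, about 3 mm off the tray centre. Its corners seen in the scene camera match a level block on the tray floor. Handing in.

```bash
python3 -c "
from station import manip
print(manip.hand_in())"
```

```text
the job is handed in; nothing more can be done
None
```

The blue block is out of the dry bath and lying flat inside the cooling tray; I handed the job in at about 20 s. No verdict is reported, so this rests on my own checks.

**What I did:** I pressed the block's dotted (+x) end with the closed fingers until it rocked to about 0.30 rad. I then pinched the raised end across its 60 mm width with the tool tilted to match, and lifted it straight up. After levelling and turning it about 91°, I lowered it into the tray until it met the floor, opened the jaws and backed away.

**Last checks:**
- **Position:** the top camera puts the block's centre about 3 mm from the tray's. The block's corners in the scene camera match a level block on the tray floor.
- **Other objects:** the silver block looked seated and level. The jar, bottle and the visible part of the tip box looked upright and in place; I did not measure them.
- **Arm:** the jaws are open, the arm is clear, and the force reads about zero.

**Small disagreements:**
- The cameras differed by 2–3 mm on the bath and tray positions.
- The tool drifted about 3 mm sideways as the block was set down.
- Confirming contact took a brief press of about 36 N, passed through the fingers and block.

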